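Push the teal marker plate out over the end of the staging ledge

ROBOT

A 6-joint arm with a two-finger parallel gripper is mounted at the origin on the work surface. World frame = base frame: x ahead of the robot, y to its left, z up, the work surface at z = 0. Lengths are in m, angles in rad, forces in N, time in s.
With the tool pointing down it reaches from about 0.275 to 0.975 m from the base axis. Payload 8.4 kg.
Tool frame: the origin (TCP) lies between the finger pads; the fingertips stand 8 mm ahead of it and the grasp point (between the pads) lies 11 mm behind it; z points along the fingers, x is the direction in which the jaws open and shut, and the axes are right-handed (so a half turn about z gives the same grasp; the last joint's range is limited). The gripper opens to 92 mm and grips with 3 to 60 N. Pads are 20 mm wide; open, the fingers measure 128 mm over their backs; the gripper's body (75 mm by 189 mm) begins 69 mm behind the grasp point.
Start: joints at [-1.31, 0.353, 1.633, -0, 1.155, -0.002], TCP at [0.162, -0.604, 0.223] pointing down, gripper open.
Joint ranges: [-2.63, 2.63], [-0.92, 2.1], [0.06, 2.66], [-1.3, 4.44], [0, 2.69], [-3.02, 3.02]. Speed limits (rad/s): [2.22, 2.22, 2.79, 3.14, 3.14, 3.14].

INTERFACE

Orientations are given as a rotation vector (axis times angle).
In Python, from rig import status, vision, order gives the robot as it stands.
- The arm moves only by the tool drive_tool, never from a script. Its argument "motion" is a list of rows, each a list of 5 numbers: the shift along the tool's x, y, z in cm, then the turn about the tool's z in rad, then the opening, from 0 (shut) to 1 (fully open). In form: [[tx, ty, tz, yaw, hand], ...]. A call has exactly 8 rows; each row is the pose to reach, as a shift and turn from the pose measured when the call began, along the tool's axes at that moment; what a row does not reach only later rows make up. A row lasts 1/8 s, in which the tool goes at most 62.5 mm and 10.7 degrees, less where a joint would pass 70% of its speed; a pose out of reach is approached as far as the arm can. A call with a gripper value outside its range is refused whole. The fingers move at their own pace and stop on an object; "newtons" is the grip in N (left out, the last holds). Time passes only in rows, so rows that repeat a pose let the fingers close, or fill a call up. It gives the time, the measured TCP pose, the force and the opening at its end, in the units of the state.
- status.state(): the state, without advancing time (a new reading comes with each control period).
- vision.snapshot(name): name is "side" or "top" or "wrist"; returns the picture (384x512x3 uint8, red, green, blue); there is no depth.
- vision.calibration(name): a dict with "K" (3x3 intrinsics, pixels), "world_from_camera" (4x4, takes a point from camera to world coordinates); the wrist camera has in their place "mount" (4x4, takes a point from camera to tool coordinates, whose origin is the TCP and whose axes are the tool frame's). Camera axes: x right, y up, looking along -z (the intrinsics and any distortion apply to the point x, -y, -z); pixel columns grow to the right and rows downward; lengths in m; the calibration is good to about 2 mm. The wrist camera is an equidistant fisheye: a pixel r from the principal point sees the ray r / f radians off the axis. A picture is of the moment at which its call begins: read the wrist's pose just before it. calibration takes no time and is no camera call.
- order.job_done(): hands the job in, once; it reports no verdict.
The state is a dict: "time": time; "qpos": joint angles; "qd": joint speeds; "joint_torque": joint torques, N m; "tcp_pos": TCP position; "ee_rot": TCP orientation; "contact_force": force on the tool from outside, world axes, zero at the start; "torque": the same for the moment, N m; "finger_gap": finger opening in m.
Only numpy, scipy, OpenCV 4.12 (cv2) and the standard library are available. Lean on these libraries where they do the work, as an engineer would, in place of code of your own. Each camera call takes 0.05 s, during which the arm holds its last target. There are 200 camera calls.

TASK

On the grey two-lane ledge, push the thin teal marker plate along its lane with your fingertips until about a third of its length sticks out over the open, blue-striped end, so that a colleague can take it by its edge. It must stay lying flat and straight in its lane: do not pick it up or let it fall, and leave the white plate, the bottles and the tube rack where they are.

Things in the scene. Friction and masses are not known exactly. Their poses are not given: they have to be found in the camera images.
- ledge: Fixed grey ledge, 218 mm (x) by 380 mm (y); origin at the centre of its underside, on the bench; z up. Lane floor 50 mm above the bench. Two lanes along its y, each 100 mm wide, centred at x = -53 and +53 mm, bordered by dark ribs 6 mm wide and 5 mm high: middle, both long sides and the closed end (y = -190 mm). The end at y = +190 mm is open: no rib, blue stripe, only the bench below.
- ledge_end (a point): Point on the ledge's open end: middle of its upper edge, level with the lane floor (between the two lanes). Axes as the ledge: y points out over the end, along the pushing direction.
- marker_plate: Loose teal plate with a white label, 76 mm (its x) by 120 mm (its y) by 6 mm thick, about 0.14 kg (0.10 to 0.20), lying flat in one of the two lanes (either one), its y axis roughly along the ledge's y. Origin at the centre of its underside. It slides with ordinary friction and stops when the push stops; it tips off if half of its length is past the end.
- marker_front (a point): Middle of the teal plate's front edge (the 76 mm edge nearest the open end), on its underside: 60 mm from the plate's origin along its y. Its axes are the plate's. A third of the length sticking out means this point is 40 mm beyond the open end.
- white_plate: Loose white plate of the same size, with a grey label, flat in the other lane. Leave alone. Origin at the centre of its underside.
- red_bottle: White reagent bottle with a red cap, 68 mm diameter, 125 mm high, on the bench to the right of the ledge, past its closed end. Origin at the centre of its underside. Leave alone.
- green_bottle: White reagent bottle with a green cap, 52 mm diameter, 110 mm high, on the bench to the right of the ledge, past its closed end. Origin at the centre of its underside. Leave alone.
- tube_rack: Grey rack, 90 mm (its x) by 160 mm (its y), with capped sample tubes standing up to 102 mm above the bench, on the bench to the left of the ledge, past its open end. Origin at the centre of its underside. Leave alone.
Mind the look-alikes: they are no part of the job. Of the things shaped like the marker_plate, the teal one is meant.

How it is judged:
By the outcome, as a careful person would: the job done as asked, in the order asked, and still so for the second after the job is handed in, with the robot touching nothing.
It also fails if it takes over 40 s, if anything falls off the work surface, if the arm or the gripper's body presses on something with over 40 N, if the wrist force passes 120 N, or if a joint passes its speed limit or range.

## Working session

There is one attempt and no reset: what is moved stays moved. The work goes in short steps, Python scripts to look and compute and a tool call to move; the robot and the scene stay as the last step left them, time stands still between calls to the robot, and variables do not carry over. Pictures are saved under pics/ and viewed, and the job is handed in when it is done.

Besides the shell and the picture viewer there is one more tool, called after "Call:" by a JSON object that holds its "fn" and its "kwargs", one argument or row to a line. drive_tool: Moves the arm, as the interface text tells. Its arguments: {"type":"object","properties":{"motion":{"type":"array","items":{"type":"array","items":{"type":"number"}}},"newtons":{"type":"number"}},"required":["motion"]}

```bash
mkdir -p pics; cat > h.py <<'E'
import numpy as np, cv2
from rig import status, vision, order
def snap(n,f):
    im=vision.snapshot(n); cv2.imwrite('pics/'+f,im[:,:,::-1]); return im
def ray(n,u,v):
    c=vision.calibration(n);K=np.array(c['K']);T=np.array(c['world_from_camera'])
    d=np.array([(u-K[0,2])/K[0,0],-(v-K[1,2])/K[1,1],-1]); return T[:3,3],T[:3,:3]@d
def onz(n,u,v,z):
    o,d=ray(n,u,v); return o+d*(z-o[2])/d[2]
def tri(n1,p1,n2,p2):
    o,d=ray(n1,*p1);q,e=ray(n2,*p2)
    s=np.linalg.lstsq(np.c_[d,-e],q-o,rcond=None)[0]
    a=o+s[0]*d;b=q+s[1]*e; return (a+b)/2,np.linalg.norm(a-b)
E
python3 - <<'E'
from h import *
print(status.state())
for n in('top','side'): snap(n,n+'0.png'); print(vision.calibration(n))
E
```

```text
{'time': 0.0, 'qpos': array([-1.31040233e+00,  3.53651063e-01,  1.63411888e+00,  7.46826653e-06,
        1.15517464e+00, -2.38929761e-03]), 'qd': array([-0.00093537, -0.00047974,  0.0015851 ,  0.0002367 , -0.00197459,
        0.00010751]), 'joint_torque': array([ 3.46192726e-03, -5.93839109e+01, -3.34208000e+01,  7.00158463e-02,
        2.32582149e-02, -9.86757846e-05]), 'tcp_pos': array([ 0.1622435 , -0.60308735,  0.22186838]), 'ee_rot': array([-2.49267125e+00,  1.91075233e+00,  1.67531791e-03]), 'contact_force': array([-0.42723445,  0.94603679, -0.76917076]), 'torque': array([-0.00065586,  0.0253308 , -0.0223171 ]), 'finger_gap': 0.09155656928936441}
{'K': array([[478.95273257,   0.        , 258.10818125],
       [  0.        , 478.95273257, 190.45963141],
       [  0.        ,   0.        ,   1.        ]]), 'world_from_camera': array([[-0.00794743,  0.99713441, -0.07523168,  0.54693493],
       [-0.99994383, -0.00845235, -0.00639553,  0.04475266],
       [-0.00701309,  0.07517662,  0.99714557,  1.4558207 ],
       [ 0.        ,  0.        ,  0.        ,  1.        ]])}
{'K': array([[433.13107381,   0.        , 255.95598861],
       [  0.        , 433.13107381, 194.14796028],
       [  0.        ,   0.        ,   1.        ]]), 'world_from_camera': array([[-0.99802196,  0.01564003, -0.06088977,  0.54467724],
       [-0.05991773, -0.52979258,  0.84600809,  1.31567739],
       [-0.01902736,  0.84798302,  0.52968174,  0.84480762],
       [ 0.        ,  0.        ,  0.        ,  1.        ]])}
```

View pics/top0.png

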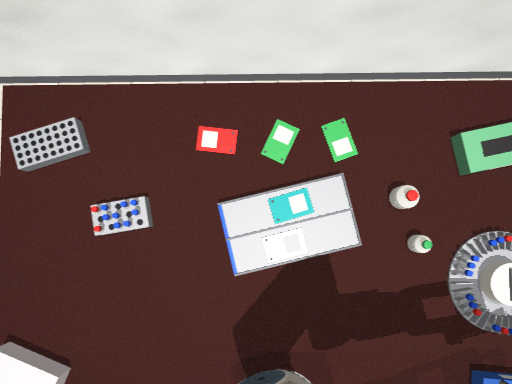

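View pics/side0.png

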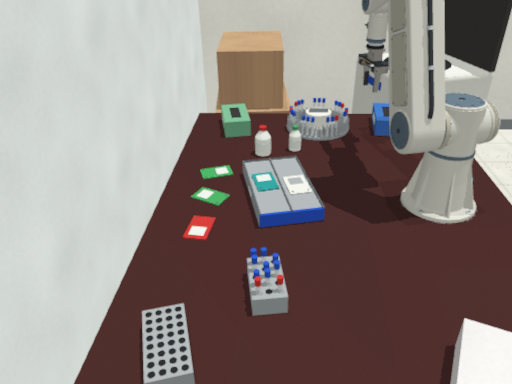

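Top view: the ledge has its blue open end at the left (about 228,240). The teal plate is in the far lane at about (291,205) and the white plate in the near lane at about (285,245). The bottles are at about (405,196) and (420,243), and the rack at (121,215). The side view agrees. Next I measure the teal plate and the ledge.

```bash
cat >> h.py <<'E'
def teal(im):
    h=cv2.cvtColor(im,cv2.COLOR_RGB2HSV); m=cv2.inRange(h,(82,120,60),(98,255,255))
    c=max(cv2.findContours(m,cv2.RETR_EXTERNAL,cv2.CHAIN_APPROX_NONE)[0],key=cv2.contourArea)
    return cv2.boxPoints(cv2.minAreaRect(c)),c
def blue(im):
    h=cv2.cvtColor(im,cv2.COLOR_RGB2HSV); m=cv2.inRange(h,(108,150,60),(128,255,255))
    c=max(cv2.findContours(m[150:300,180:350],cv2.RETR_EXTERNAL,cv2.CHAIN_APPROX_NONE,offset=(180,150))[0],key=cv2.contourArea)
    return cv2.boxPoints(cv2.minAreaRect(c)),c
E
python3 - <<'E'
from h import *
im=cv2.imread('pics/top0.png')[:,:,::-1].copy(); s=cv2.imread('pics/side0.png')[:,:,::-1].copy()
b,c=teal(im); print('teal px',b); P=np.array([onz('top',*p,.056) for p in b]);print(P,P.mean(0)); print([np.linalg.norm(P[i]-P[i-1]) for i in range(4)])
bs,cs=teal(s); hull=cv2.approxPolyDP(cv2.convexHull(cs),3,True)[:,0]; print('side teal',hull)
b2,c2=blue(im); print('blue',b2,[onz('top',*p,.05) for p in b2])
h=cv2.cvtColor(im,cv2.COLOR_RGB2HSV); m=((h[...,1]<60)&(h[...,2]>90)).astype('uint8')*255
m[:165]=0;m[285:]=0;m[:,:200]=0;m[:,375:]=0
m=cv2.morphologyEx(m,cv2.MORPH_CLOSE,np.ones((5,5)))
cc=max(cv2.findContours(m,cv2.RETR_EXTERNAL,cv2.CHAIN_APPROX_NONE)[0],key=cv2.contourArea)
r=cv2.boxPoints(cv2.minAreaRect(cc)); print('ledge',r,[onz('top',*p,.05) for p in r])
cv2.imwrite('pics/z.png',cv2.resize(im[160:290,200:380,::-1],None,fx=4,fy=4,interpolation=cv2.INTER_CUBIC))
cv2.imwrite('pics/zs.png',cv2.resize(s[140:240,220:340,::-1],None,fx=6,fy=6,interpolation=cv2.INTER_CUBIC))
E
```

```text
teal px [[267.42725 198.80992]
 [306.0614  187.10262]
 [313.471   211.55424]
 [274.83685 223.26155]]
[[ 0.62780793  0.02665105  0.056     ]
 [ 0.66122147 -0.08687388  0.056     ]
 [ 0.58943006 -0.10737901  0.056     ]
 [ 0.55623913  0.00572504  0.056     ]] [ 0.60867465 -0.0404692   0.056     ]
[np.float64(0.07456534668062782), np.float64(0.11834007472470247), np.float64(0.07466235401701604), np.float64(0.11787351362356939)]
side teal [[270 172]
 [278 188]
 [258 190]
 [252 175]]
blue [[217.11769 205.4706 ]
 [219.94121 204.76472]
 [228.00002 237.00002]
 [225.1765  237.70589]] [array([0.60978853, 0.17456706, 0.05      ]), array([0.61179531, 0.16626175, 0.05      ]), array([0.51730458, 0.14287328, 0.05      ]), array([0.51531468, 0.15113738, 0.05      ])]
ledge [[216.40315 202.85289]
 [344.09937 171.70747]
 [362.01068 245.14372]
 [234.31445 276.28912]] [array([0.61750488, 0.17665719, 0.05      ]), array([ 0.70629808, -0.20022034,  0.05      ]), array([ 0.49063298, -0.24773627,  0.05      ]), array([0.40352038, 0.12488548, 0.05      ])]
```

View pics/z.png

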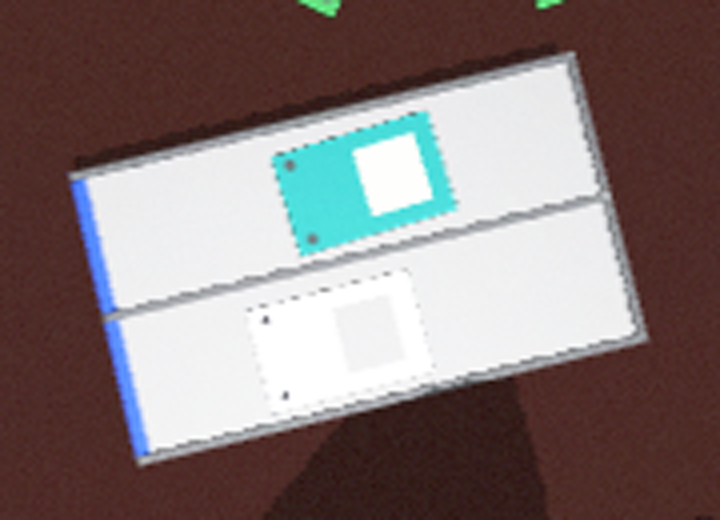

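View pics/zs.png

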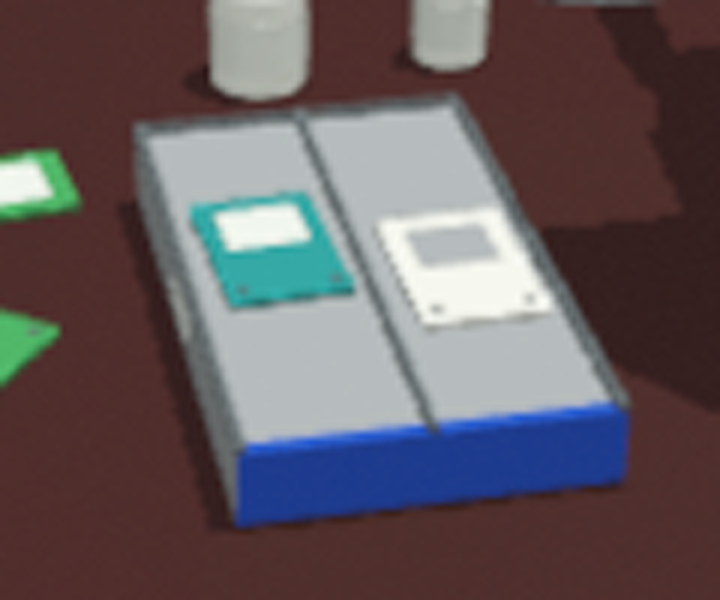

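```bash
python3 - <<'E'
from h import *
for a,b in [((267.4,198.8),(258,190)),((274.8,223.3),(278,188)),((306,187.1),(252,175)),((313.5,211.6),(270,172))]: print('teal',tri('top',a,'side',b))
# ledge open-end corners: zoomed pixels /4+offset, /6+offset
for a,b in [((200+72/4,160+178/4),(220+243/6,140+450/6)),((200+140/4,160+460/4),(220+625/6,140+408/6))]: print('end',tri('top',a,'side',b))
E
```

```text
teal (array([0.62892704, 0.02674892, 0.05501191]), np.float64(0.002062052592558681))
teal (array([0.55830623, 0.00573134, 0.0516997 ]), np.float64(0.004299697408302938))
teal (array([ 0.66025299, -0.0872575 ,  0.05045168]), np.float64(0.002853923267980119))
teal (array([ 0.59089325, -0.10780363,  0.05265055]), np.float64(0.002991109207581646))
end (array([0.61323962, 0.17199589, 0.04990322]), np.float64(0.0012273978698581374))
end (array([0.40703859, 0.12296035, 0.04852698]), np.float64(5.498993401075609e-05))
```

Call:
{"fn": "drive_tool", "kwargs": {
  "motion": [
    [-2.5,-4.3,0,-0.15,0.37],
    [-5,-8.6,0,-0.3,0.37],
    [-7.6,-13,0,-0.45,0.37],
    [-10.1,-17.3,0,-0.6,0.37],
    [-12.7,-21.7,0,-0.75,0.37],
    [-15.2,-26,0,-0.9,0.37],
    [-17.8,-30.4,0,-1.05,0.37],
    [-20.3,-34.7,0,-1.2,0.37]
  ]
}}

```text
time: 1.1
tcp_pos: [0.4455, -0.3155, 0.2221]
ee_rot: [-3.136, 0.162, 0.001]
contact_force: [1.0, -0.4, -0.7]
finger_gap: 0.0345
```

Stereo puts the lane floor at about 49–50 mm and the plate top at about 50–55 mm, which fits the text. Next I move to just behind the plate.

Call:
{"fn": "drive_tool", "kwargs": {
  "motion": [
    [2.8,-3.5,0,-0.06,0.37],
    [5.6,-7,0,-0.12,0.37],
    [8.4,-10.4,0,-0.18,0.37],
    [11.2,-14,1,-0.24,0.37],
    [14,-17.5,3,-0.3,0.37],
    [16.6,-20.8,6,-0.333,0.37],
    [16.6,-20.8,9,-0.333,0.37],
    [16.6,-20.8,10,-0.333,0.37]
  ]
}}

```text
time: 2.1
tcp_pos: [0.6306, -0.1248, 0.1199]
ee_rot: [-3.118, -0.361, 0.006]
contact_force: [0.3, 0.1, 0.8]
finger_gap: 0.0339
```

```bash
python3 - <<'E'
from h import *
s=status.state(); print(s['tcp_pos'],s['ee_rot'],s['finger_gap'],s['contact_force'])
snap('wrist','w1.png'); print(vision.calibration('wrist'))
snap('top','top1.png')
E
```

```text
[ 0.63060267 -0.12481838  0.11985101] [-3.11817367 -0.36147264  0.00644779] 0.033886892006691996 [0.26350411 0.09798176 0.77217562]
{'K': array([[297.31863964,   0.        , 256.8346577 ],
       [  0.        , 297.31863964, 188.46600826],
       [  0.        ,   0.        ,   1.        ]]), 'mount': array([[ 9.99997658e-01,  1.98525593e-03,  8.61394809e-04,
         1.75043359e-04],
       [ 2.14808749e-03, -9.58887310e-01, -2.83778987e-01,
        -8.15168167e-02],
       [ 2.62606634e-04,  2.83780173e-01, -9.58889329e-01,
        -1.62261991e-01],
       [ 0.00000000e+00,  0.00000000e+00,  0.00000000e+00,
         1.00000000e+00]])}
```

View pics/w1.png

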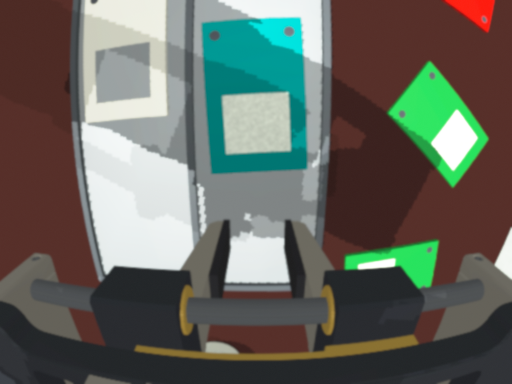

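View pics/top1.png

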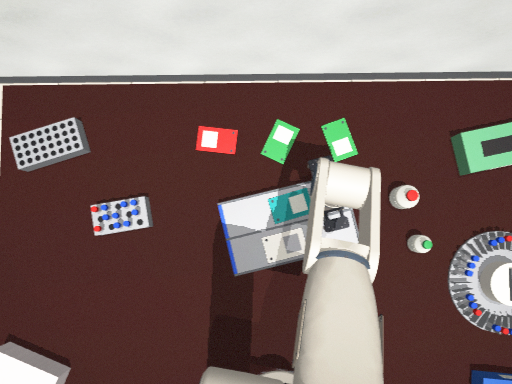

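Wrist view: the fingers are centred behind the teal plate, whose rear edge runs from (211,172) to (307,166), between the middle rib (x≈193) and the outer rib (x≈325). I measure these in tool axes.

```bash
cat >> h.py <<'E'
from scipy.spatial.transform import Rotation as R
def wrist(u,v,z,s):
    c=vision.calibration('wrist');K=c['K'];M=np.array(c['mount'])
    a=np.array([u-K[0,2],v-K[1,2]]);r=np.linalg.norm(a);t=r/K[0,0]
    d=np.array([a[0]/r*np.sin(t),-a[1]/r*np.sin(t),-np.cos(t)])
    Q=R.from_rotvec(s['ee_rot']).as_matrix()
    o=s['tcp_pos']+Q@M[:3,3];d=Q@M[:3,:3]@d
    return o+d*(z-o[2])/d[2]
E
python3 - <<'E'
from h import *
s=status.state();Q=R.from_rotvec(s['ee_rot']).as_matrix();print(Q)
im=cv2.imread('pics/w1.png')[:,:,::-1].copy()
b,c=teal(im); h=cv2.approxPolyDP(cv2.convexHull(c),5,True)[:,0];print(h)
def show(n,u,v,z):
    p=wrist(u,v,z,s); print(n,p.round(4),'tool',(Q.T@(p-s['tcp_pos'])*100).round(2))
for u,v in h: show('teal',u,v,.056)
for u,v in [(193,50),(192,100),(194,180),(325,50),(325,100),(322,200)]: show('rib',u,v,.055)
for u,v in [(75,50),(80,140),(100,270)]: show('left rib',u,v,.055)
E
```

```text
[[ 0.97373203  0.22767821 -0.00292747]
 [ 0.22768383 -0.97373354  0.00175206]
 [-0.00245167 -0.00237258 -0.99999418]]
[[299  18]
 [306 167]
 [212 172]
 [202  24]]
teal [0.6282 0.0271 0.056 ] tool [  3.23 -14.92   6.54]
teal [ 0.6613 -0.0857  0.056 ] tool [ 3.88 -3.18  6.51]
teal [ 0.5898 -0.1065  0.056 ] tool [-3.55 -2.79  6.53]
teal [0.5572 0.0062 0.056 ] tool [ -4.16 -14.5    6.56]
rib [ 0.555  -0.0154  0.055 ] tool [ -4.87 -12.44   6.65]
rib [ 0.5629 -0.0541  0.055 ] tool [-4.98 -8.49  6.64]
rib [ 0.5765 -0.1165  0.055 ] tool [-5.07 -2.11  6.63]
rib [0.6535 0.0076 0.055 ] tool [  5.24 -12.44   6.63]
rib [ 0.6627 -0.0309  0.055 ] tool [ 5.26 -8.48  6.62]
rib [ 0.6821 -0.1095  0.055 ] tool [ 5.36 -0.39  6.6 ]
left rib [ 0.4469 -0.0263  0.055 ] tool [-15.65 -13.85   6.68]
left rib [ 0.4669 -0.1039  0.055 ] tool [-15.46  -5.83   6.66]
left rib [ 0.4933 -0.2308  0.055 ] tool [-15.78   7.12   6.63]
```

Top and wrist views agree within about 1 mm. The tool is aligned with the lane and the plate is turned about 3°. I descend behind it.

Call:
{"fn": "drive_tool", "kwargs": {
  "motion": [
    [0,0,1.5,0,0.37],
    [0,0,3,0,0.37],
    [0,0,4.2,0,0.37],
    [0,0,5,0,0.37],
    [0,0,5.5,0,0.37],
    [0,0,5.8,0,0.37],
    [0,0,5.9,0,0.37],
    [0,0,5.9,0,0.37]
  ]
}}

```text
time: 3.2
tcp_pos: [0.631, -0.1255, 0.0624]
ee_rot: [-3.119, -0.36, 0.004]
contact_force: [-0.7, 0.3, -1.1]
finger_gap: 0.0339
```

Call:
{"fn": "drive_tool", "kwargs": {
  "motion": [
    [0,0,0.1,0,0.37],
    [0,0,0.2,0,0.37],
    [0,0,0.25,0,0.37],
    [0,0,0.3,0,0.37],
    [0,0,0.3,0,0.37],
    [0,0,0.3,0,0.37],
    [0,0,0.3,0,0.37],
    [0,0,0.3,0,0.37]
  ]
}}

```text
time: 4.2
tcp_pos: [0.6309, -0.1255, 0.0594]
ee_rot: [-3.119, -0.36, 0.004]
contact_force: [-0.3, -0.1, 0.4]
finger_gap: 0.0341
```

```bash
python3 - <<'E'
from h import *
im=snap('wrist','w2.png')
E
```

```text
(no output)
```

View pics/w2.png

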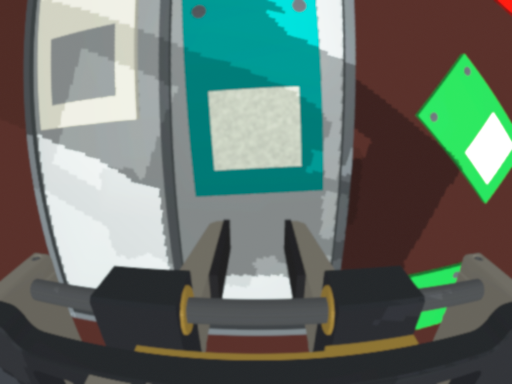

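Tips are about 1.5 mm above the floor with no contact, and the plate is ahead with its rear edge at y≈192 px. Starting the push slowly.

Call:
{"fn": "drive_tool", "kwargs": {
  "motion": [
    [0,-0.8,0,0,0.37],
    [0,-1.5,0,0,0.37],
    [0,-2.1,0,0,0.37],
    [0,-2.8,0,0,0.37],
    [0,-3.6,0,0,0.37],
    [0,-4.5,0,0,0.37],
    [0,-5.3,0,0,0.37],
    [0,-6,0,0,0.37]
  ]
}}

```text
time: 5.25
tcp_pos: [0.6171, -0.0665, 0.0595]
ee_rot: [-3.119, -0.36, 0.004]
contact_force: [0.6, 0.3, -1.3]
finger_gap: 0.0344
```

```bash
cat > m.py <<'E'
from h import *; import sys
s=status.state();Q=R.from_rotvec(s['ee_rot']).as_matrix();print(s['tcp_pos'],s['contact_force'])
im=snap('wrist',sys.argv[1])
b,c=teal(im); h=cv2.approxPolyDP(cv2.convexHull(c),5,True)[:,0];
E=np.array([.5103,.149,.05]);ly=np.array([-.229,.973,0]);lx=np.array([.973,.229,0])
for u,v in h:
    p=wrist(u,v,.056,s); print(u,v,'tool',(Q.T@(p-s['tcp_pos'])*100).round(2)[:2],'ledge_end xy mm',((p-E)@lx*1e3).round(1),((p-E)@ly*1e3).round(1))
E
python3 m.py w3.png
```

```text
[ 0.61714901 -0.06652085  0.05950858] [ 0.64147913  0.25683697 -1.28841739]
325 21 tool [  3.84 -13.01] ledge_end xy mm 93.1 -104.2
320 219 tool [ 3.86 -1.29] ledge_end xy mm 93.2 -221.3
198 220 tool [-3.6  -1.24] ledge_end xy mm 18.6 -221.7
193 21 tool [ -3.54 -13.  ] ledge_end xy mm 19.3 -104.1
```

View pics/w3.png

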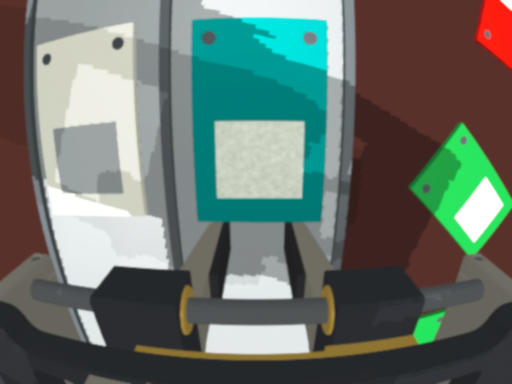

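The plate is now square against both fingertips, with its front about 103 mm short of the end. It needs about 143 mm more.

Call:
{"fn": "drive_tool", "kwargs": {
  "motion": [
    [0,-0.8,0,0,0.37],
    [0,-2.2,0,0,0.37],
    [0,-3.7,0,0,0.37],
    [0,-5.2,0,0,0.37],
    [0,-6.7,0,0,0.37],
    [0,-8.2,0,0,0.37],
    [0,-9.4,0,0,0.37],
    [0,-10,0,0,0.37]
  ]
}}

```text
time: 6.3
tcp_pos: [0.594, 0.0323, 0.0598]
ee_rot: [-3.118, -0.361, 0.004]
contact_force: [1.0, -0.8, 0.2]
finger_gap: 0.0345
```

```bash
python3 m.py w4.png; python3 -c "
from h import *
snap('side','s4.png');im=snap('top','t4.png')
b,c=teal(im);h=cv2.approxPolyDP(cv2.convexHull(c),3,True)[:,0];print(h)"
```

```text
[0.59396126 0.03234377 0.05977095] [ 0.97144445 -0.75093065  0.23369832]
325 20 tool [  3.85 -13.08] ledge_end xy mm 93.2 -2.0
319 220 tool [ 3.81 -1.22] ledge_end xy mm 92.7 -120.5
199 220 tool [-3.54 -1.23] ledge_end xy mm 19.3 -120.4
193 20 tool [ -3.55 -13.08] ledge_end xy mm 19.2 -1.9
[[236 205]
 [238 228]
 [226 233]
 [220 209]]
```

View pics/w4.png

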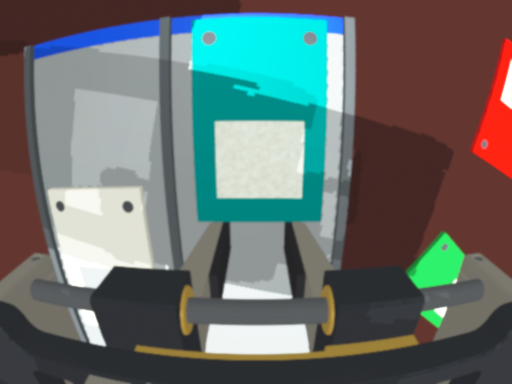

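View pics/s4.png

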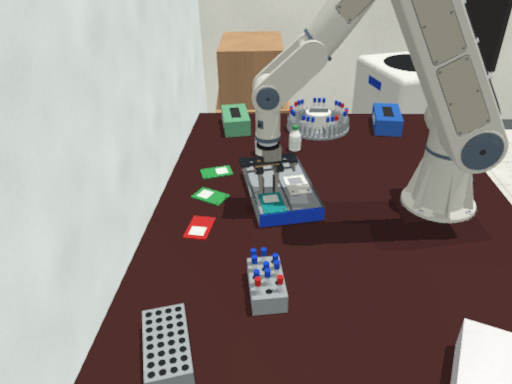

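```bash
cat > e.py <<'E'
from h import *; import sys
s=status.state();Q=R.from_rotvec(s['ee_rot']).as_matrix()
im=cv2.imread('pics/'+sys.argv[1])[:,:,::-1].copy();h=cv2.cvtColor(im,cv2.COLOR_RGB2HSV);m=cv2.inRange(h,(108,120,60),(128,255,255))
for u in (60,100,140,178,186,333,340):
    v=np.where(m[:150,u])[0]
    if len(v):
        p=wrist(u,v.min()-.5,.05,s); print(u,v.min(),v.max(),(Q.T@(p-s['tcp_pos'])*100).round(2)[:2])
E
python3 e.py w4.png
```

```text
60 37 52 [-13.13 -13.66]
100 28 44 [ -9.85 -13.63]
140 21 37 [ -7.02 -13.62]
178 17 33 [ -4.6  -13.57]
186 16 32 [ -4.11 -13.58]
333 16 32 [  4.48 -13.59]
340 17 33 [  4.91 -13.57]
```

Call:
{"fn": "drive_tool", "kwargs": {
  "motion": [
    [0,-0.6,0,0,0.37],
    [0,-1.4,0,0,0.37],
    [0,-2.2,0,0,0.37],
    [0,-3,0,0,0.37],
    [0,-3.6,0,0,0.37],
    [0,-4,0,0,0.37],
    [0,-4.2,0,0,0.37],
    [0,-4.2,0,0,0.37]
  ]
}}

```text
time: 7.45
tcp_pos: [0.5846, 0.0727, 0.0599]
ee_rot: [-3.118, -0.361, 0.004]
contact_force: [-0.4, 0.7, -0.7]
finger_gap: 0.0341
```

```bash
python3 m.py w5.png;python3 e.py w5.png
```

```text
[0.58458426 0.07271459 0.0599232 ] [-0.378422    0.71512309 -0.65420909]
326 20 tool [  3.91 -13.09] ledge_end xy mm 94.0 39.6
319 219 tool [ 3.81 -1.28] ledge_end xy mm 92.9 -78.5
199 220 tool [-3.54 -1.22] ledge_end xy mm 19.4 -79.0
191 20 tool [ -3.67 -13.09] ledge_end xy mm 18.2 39.7
60 98 112 [-13.14  -9.41]
100 91 108 [-9.83 -9.47]
140 87 104 [-6.99 -9.44]
178 84 101 [-4.58 -9.43]
186 83 101 [-4.09 -9.46]
333 84 85 [ 4.44 -9.4 ]
340 84 101 [ 4.87 -9.43]
```

View pics/w5.png

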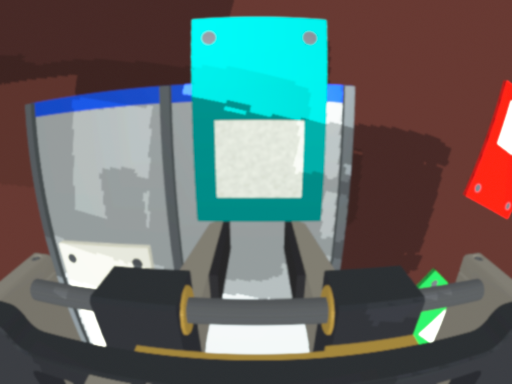

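Overhang is about 37–38 mm and straight. One small nudge of 2.5 mm is left.

Call:
{"fn": "drive_tool", "kwargs": {
  "motion": [
    [0,-0.1,0,0,0.37],
    [0,-0.2,0,0,0.37],
    [0,-0.25,0,0,0.37],
    [0,-0.25,0,0,0.37],
    [0,0.3,0,0,0.37],
    [0,1.5,0,0,0.37],
    [0,2.5,0,0,0.37],
    [0,2.5,-1,0,0.37]
  ]
}}

```text
time: 8.5
tcp_pos: [0.59, 0.0472, 0.0696]
ee_rot: [-3.119, -0.359, 0.006]
contact_force: [0.2, -0.0, 0.3]
finger_gap: 0.034
```

Call:
{"fn": "drive_tool", "kwargs": {
  "motion": [
    [0,0,-2,0,0.37],
    [0,0,-4,0,0.37],
    [0,0,-6,0,0.37],
    [0,0,-8,0,0.37],
    [0,0,-8,0,0.37],
    [0,0,-8,0,0.37],
    [0,0,-8,0,0.37],
    [0,0,-8,0,0.37]
  ]
}}

```text
time: 9.5
tcp_pos: [0.5899, 0.047, 0.1489]
ee_rot: [-3.119, -0.359, 0.008]
contact_force: [-0.7, -0.5, -0.3]
finger_gap: 0.0337
```

```bash
python3 m.py w6.png;python3 e.py w6.png; python3 -c "
from h import *
im=snap('side','s6.png');cv2.imwrite('pics/s6z.png',cv2.resize(im[140:240,220:340,::-1],None,fx=6,fy=6,interpolation=cv2.INTER_CUBIC))"
```

```text
[0.58989377 0.04695614 0.14886582] [-0.65967518 -0.52902181 -0.31352072]
302 16 tool [  3.89 -15.95] ledge_end xy mm 92.8 42.1
302 150 tool [ 3.94 -4.1 ] ledge_end xy mm 93.2 -76.4
217 150 tool [-3.47 -4.1 ] ledge_end xy mm 19.0 -76.2
215 17 tool [ -3.55 -15.86] ledge_end xy mm 18.5 41.4
100 71 82 [-14.89 -12.12]
140 66 77 [-10.6  -12.07]
178 62 64 [ -6.94 -12.1 ]
186 62 63 [ -6.21 -12.05]
```

View pics/w6.png

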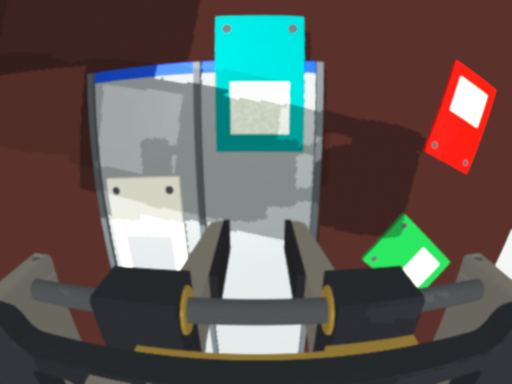

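View pics/s6z.png

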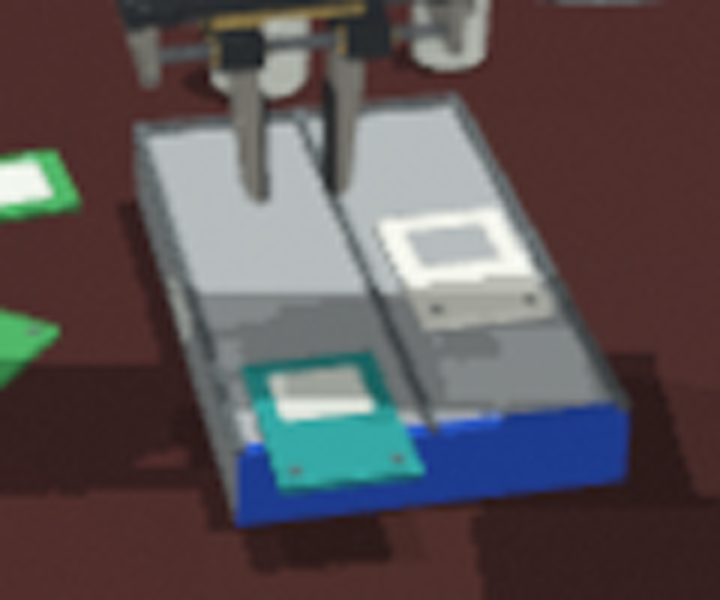

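The plate lies flat and straight. Measured against the stripe, its front is 39–40 mm past the end, or about 42 mm by the fixed cameras' ledge pose. The fingers are clear and the white plate is unmoved.

```bash
python3 -c "
from rig import order; order.job_done()"
```

```text
the job is handed in; nothing more can be done
```

The teal plate now sticks out about 40 mm, a third of its length, over the open end. I pushed it along its lane with two part-open fingertips against its rear edge, which also straightened its initial 3° turn. Then I backed off, lifted clear and handed the job in at about 10 s of the 40 s allowed.

- **Overhang:** the last wrist view gave 39–40 mm against the blue stripe. The ledge position from the fixed cameras gave about 42 mm, a difference of 2–3 mm between the two. I trusted the wrist view because it sees both edges in the same picture.
- **Flat and straight:** in the last views the plate lies flat, within about 0.5° of the lane direction, and clear of the ribs.
- **Forces:** the readings at the end of each move stayed around 1 N.
- **Everything else:** the white plate looks unmoved in the last views. The arm never came near the tube rack, and it passed over the bottles' side of the bench well above their height. I did not measure the bottles or rack again at the end.

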